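Tongs out of the tray, pickle weight into its pocket

TASK

The white ceramic pickle weight has been scalded and must not be touched by the gripper: use the sprung wooden tongs. Lift the tongs out of their tray by the end block, lay them on the bench and take them again across both arms, then squeeze the weight between the arms, lift it off the slate slab and lower it, still gripped, flat and square into the pocket of the wooden board before letting it go. Finally lay the tongs down flat, off the board, and leave everything else where it is.

Things in the scene. Friction and masses are not known exactly. Their poses are not given: they have to be found in the camera images.
- tongs_block (a point): Centre of the solid end block, 50 (x) by 44 (y) by 24 mm, of the sprung wooden tongs: 200 mm long, 24 mm high all over, 90 g, lying flat. Own x runs from block to tips, y across, z up; this point is 12 mm above the underside. Only the block sticks out of the tray, whose walls begin 33 to 38 mm from this point towards the tips.
- tongs_grip (a point): Where to hold the tongs across both arms: on the centre line, 90 mm from the block's centre towards the tips, 12 mm above the underside. Here they measure 62 mm over the outside of the arms when open, 48 mm when the arms are parallel (then 34 mm apart inside). The spring pushes about 9 N per side when open, 16 N when parallel; half squeezed (57 mm) it holds them in the grip.
- tongs_tips (a point): On the tongs' centre line, 55 mm ahead of tongs_grip and 30 mm short of the arms' ends, 12 mm above the underside: the middle of the weight belongs here when gripped. The gap between the arms here is 59 mm open, 50 mm half squeezed (46 mm at the weight's near end).
- tongs_left (a joint): Closing angle (rad) of the left (+y) arm: 0 sprung open, 0.10 parallel. Each arm is a flat strip 155 long, 7 thick, 24 mm high, hinged in the block 70 mm behind tongs_grip. 40 to 60 N of grip on the arms holds the weight firmly.
- tongs_right (a joint): The same for the right (-y) arm.
- tray: Fixed dark wooden V-shaped tongs tray: floor 150 (x) by 130 mm, 6 mm thick, two walls up to 32 mm high that run 4 mm outside the arms, open at both ends; origin under its centre, own x towards the tips, z up. The tongs begin lying on its floor; lift them straight up. A strip of bench to its right (x 0.38 to 0.63, y 0.03 to 0.12 m) is always free.
- weight_mid (a point): Centre of the white glazed ceramic pickle weight: a block 64 (own x) by 34 (own y) by 38 mm high, about 0.16 kg, standing on the slab. Pinch it across its 34 mm width with the tongs along its own x, either way round: a half turn about z makes no difference. When seated its centre is 19 mm above the pocket floor.
- slab: Fixed flat slate draining slab, 120 by 90 by 8 mm, origin under its centre; it carries the weight at the start. Its place and the board's may be swapped.
- pocket (a point): Centre of the floor of the rectangular pocket in the fixed wooden drying board. Pocket 70 (own x) by 40 (own y), 10 mm deep, z up; its floor is 8 mm above the bench, the board's top 18 mm. To clear the board, the tongs must grip the weight with their underside over 10 mm (16 mm is good) above its underside.
- board: The fixed wooden drying board with the pocket in its middle, 120 (x) by 90 (y) by 18 mm high; origin under its centre, axes as the pocket's.
- timer: Bystander: round plastic kitchen timer with a bar-shaped dial knob on top, 72 mm across, 44 mm tall; origin under its centre. Leave alone.
- spider: Bystander: steel wire skimmer lying flat: basket 120 mm across and 20 mm high (origin under its centre), straight handle 290 mm long from the centre to its own -x; origin under its centre. Leave alone.
- salt_bowl: Bystander: small terracotta bowl, 80 mm across, 40 mm tall; origin under its centre. Leave alone.
- pepper_mill: Bystander: turned wooden pepper mill standing up, 50 mm across, 112 mm tall; origin under its centre. Leave alone.
Not all that is in view belongs to the job. There is more than one size of the slab; the job needs the middle-sized. There is more than one size of the tray; the one meant has the size given above.

How it is judged (in metres and radians):
On the way, in this order (a step that is already met when the one before it is completed fails the run):
1. the tongs, out of their tray, have been laid on the bench and let go (horizontal distance between tongs_grip and tray above 0.08 m and height (world z) of tongs_grip below 0.028 m and contact force between the fingers and tongs below 0.05 N), for 0.1 s.
2. the weight is lifted at least 15 mm clear of the slab in the tongs (contact force between tongs and weight above 0.5 N and z of weight_mid in the frame of slab above 0.042 m), for 0.1 s.
3. the weight, still gripped by the tongs, is down in the pocket of the board (z of weight_mid in the frame of pocket below 0.026 m and horizontal distance between weight_mid and pocket below 0.007 m and contact force between tongs and weight above 0.5 N), for 0.1 s.
At the end, for the whole second after the job is handed in: Weight seated: within 7 mm of the pocket centre sideways, its centre under 21.5 mm above the pocket floor, tilt under 0.06 rad, square within 0.12 rad. Tongs lie flat within 0.12 rad, tongs_grip under 28 mm above the bench, touching neither weight nor board. All released and at rest (z of weight_mid in the frame of pocket below 0.0215 m and horizontal distance between weight_mid and pocket below 0.007 m and angle between weight_mid's own z axis and vertical below 0.06 rad and angle between the x axis of weight_mid and the x axis of pocket, either way round below 0.12 rad and linear speed of each of weight, tongs below 0.02 m/s and height (world z) of tongs_grip below 0.028 m and angle between tongs_grip's own z axis and vertical below 0.12 rad and contact force between tongs and weight below 0.05 N and contact force between tongs and board below 0.05 N).
It fails at once if the gripper touched the weight (contact force between the fingers and weight above 1 N).
It fails at once if a bystander was moved by more than 25 mm (distance of any of timer, spider, salt_bowl, pepper_mill from where it was at the start of the episode above 0.025 m).
It also fails if it takes over 58 s, if anything falls off the work surface, if the arm or the gripper's body presses on something with over 40 N, if the wrist force passes 120 N, or if a joint passes its speed limit or range.

ROBOT

A 6-joint arm with a two-finger parallel gripper is mounted at the origin on the work surface. World frame = base frame: x ahead of the robot, y to its left, z up, the work surface at z = 0. Lengths are in mm, angles in rad, forces in N, time in s.
With the tool pointing down it reaches from about 350 to 975 mm from the base axis. Payload 7.1 kg.
Tool frame: the origin (TCP) lies on the front face of the gripper's body, between the roots of the fingers; the fingertips stand 80 mm ahead of it and the grasp point (between the pads) lies 61 mm ahead of it (env.tips_ahead is the distance from the TCP to the fingertips, in mm); z points along the fingers, y is the direction in which the jaws open and shut (so a half turn about z gives the same grasp; the last joint's range is limited). The gripper opens to 88 mm and grips with 3 to 60 N. Pads are 20 mm wide; open, the fingers measure 115 mm over their backs; the gripper's body (75 mm by 178 mm) begins 61 mm behind the grasp point.
Start: joints at [1.137, 0.423, 1.63, -0, 1.089, -0.019], TCP at [251.847, 571.995, 302.675] pointing down, gripper open.
Joint ranges: [-3, 3], [-0.9, 2.11], [0.09, 2.58], [-1.31, 4.45], [0.11, 2.69], [-2.54, 2.54]. Speed limits (rad/s): [2.39, 2.39, 3.01, 3.14, 3.14, 3.14].

INTERFACE

Orientations are given as a unit quaternion [x, y, z, w].
In Python, from station import env, set_gripper, viewer, workorder gives the robot as it stands. Calls block until the motion is done:
- env.reach(position, orientation): joint-space move of the TCP to a pose.
- env.move_l(position, rot=None, rate=150, f_stop=None): straight line of the TCP; rot=None keeps the orientation; rate is the mean speed in mm/s. With f_stop (N) it stops when the force on the tool has changed by that much, and returns True; else False.
- env.move_joints(angles): joint-space move.
- set_gripper(opening): finger opening in mm; the grip force is fixed at half the most; returns when the fingers have stopped.
- env.hold(seconds).
- env.ik(position, orientation): joint angles nearest the present ones, or None.
- env.read_state(): the state.
- viewer.camera(name): name is "scene" or "top" or "wrist"; returns the picture (420x560x3 uint8, blue, green, red); there is no depth.
- viewer.camera_params(name): a dict with "fx", "fy", "cx", "cy" (pixels), "pose" (4x4, takes a point from camera to world coordinates); the wrist camera has in their place "tool_from_camera" (4x4, takes a point from camera to tool coordinates, whose origin is the TCP and whose axes are the flange's). Camera axes: x right, y up, looking along -z (the intrinsics and any distortion apply to the point x, -y, -z); pixel columns grow to the right and rows downward; lengths in mm; the calibration is good to about 2 mm. A picture is of the moment at which its call begins: read the wrist's pose just before it. camera_params takes no time and is no camera call.
A pose or a line that the arm cannot do raises env.IKError and nothing moves.
- workorder.sign_off(): hands the job in, once; it reports no verdict.
The state is a dict: "time_s": time; "qpos": joint angles; "dq": joint speeds; "tau": joint torques, N m; "tool_pos": TCP position; "orientation": TCP orientation; "force": force on the tool from outside, world axes, zero at the start; "wrist_torque": the same for the moment, N m; "width": finger opening in mm.
Only numpy, scipy, OpenCV 4.12 (cv2) and the standard library are available. Lean on these libraries where they do the work, as an engineer would, in place of code of your own. Each camera call takes 0.05 s, during which the arm holds its last target.

## Working session

There is one attempt and no reset: what is moved stays moved. The work goes in short steps, each a Python script; the robot and the scene stay as the last script left them, time stands still between calls to the robot, and variables do not carry over. Pictures are saved under pics/ and viewed, and the job is handed in when it is done.

```bash
ls; mkdir -p pics
python3 - <<'E'
from station import env,set_gripper,viewer,workorder
import cv2,numpy as np
np.set_printoptions(precision=4,suppress=True)
print(env.read_state())
for n in ["scene","top","wrist"]:
    cv2.imwrite(f"pics/{n}0.png",viewer.camera(n)); print(n,viewer.camera_params(n))
E
```

```text
pics
{'time_s': 0.0, 'qpos': array([ 1.1369,  0.4238,  1.6307, -0.    ,  1.0886, -0.019 ]), 'dq': array([-0.    ,  0.0021,  0.0027,  0.0013,  0.001 ,  0.0008]), 'tau': array([  0.0024, -54.4622, -27.3668,   0.0645,   0.0226,  -0.0001]), 'tool_pos': array([251.7023, 571.5981, 301.8947]), 'orientation': array([ 0.2059,  0.9786, -0.0007, -0.0002]), 'force': array([ 0.4429,  0.9637, -0.1328]), 'wrist_torque': array([-0.0069,  0.0004, -0.0598]), 'width': 88.39174588763696}
scene {'fx': 405.7834593928323, 'fy': 405.7834593928323, 'cx': 281.1228811598576, 'cy': 208.94718051798648, 'pose': array([[   0.292 ,   -0.5253,    0.7992, 1469.7511],
       [   0.9564,    0.1558,   -0.247 , -283.4411],
       [   0.0052,    0.8365,    0.5479,  728.2973],
       [   0.    ,    0.    ,    0.    ,    1.    ]])}
top {'fx': 498.93044253027745, 'fy': 498.93044253027745, 'cx': 281.2671887138043, 'cy': 211.6543029359464, 'pose': array([[   0.0093,    0.9871,   -0.1601,  263.4934],
       [  -1.    ,    0.0092,   -0.0014,    6.7189],
       [   0.0001,    0.1601,    0.9871, 1566.821 ],
       [   0.    ,    0.    ,    0.    ,    1.    ]])}
wrist {'fx': 308.0553687894763, 'fy': 308.0553687894763, 'cx': 272.6935729815887, 'cy': 206.68003824218985, 'tool_from_camera': array([[  0.0002,   0.9567,   0.291 ,  79.7314],
       [  1.    ,  -0.0002,  -0.0001,  -0.4959],
       [ -0.0001,   0.291 ,  -0.9567, -82.6549],
       [  0.    ,   0.    ,   0.    ,   1.    ]])}
```

View pics/scene0.png

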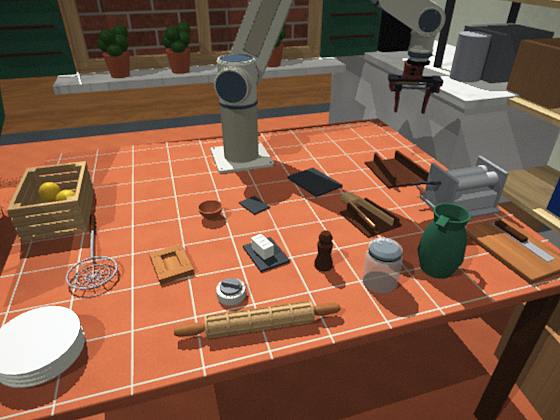

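View pics/top0.png

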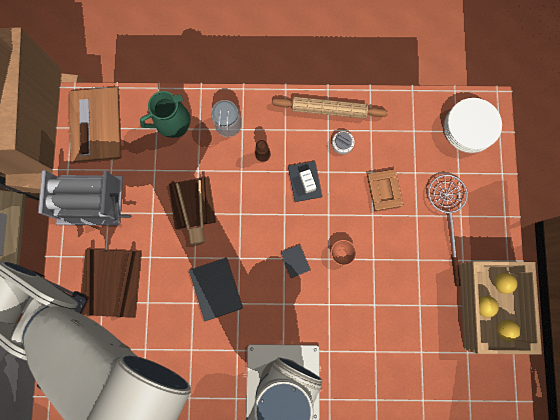

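View pics/wrist0.png

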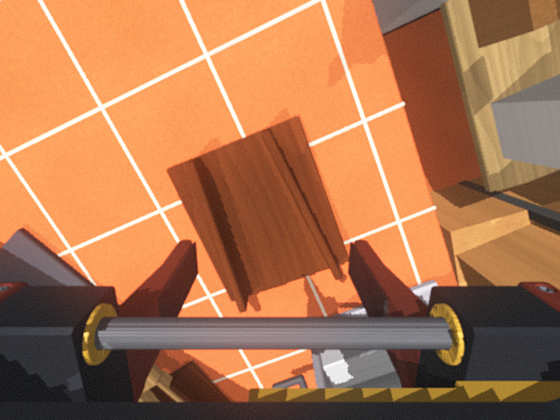

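```bash
cat > h.py <<'E'
from station import env,set_gripper,viewer,workorder
import cv2,numpy as np
from scipy.spatial.transform import Rotation as R
np.set_printoptions(precision=4,suppress=True)
def ray(n,px,pose=None):
    p=viewer.camera_params(n)
    T=pose if pose is not None else p["pose"]
    d=np.array([(px[0]-p["cx"])/p["fx"],-(px[1]-p["cy"])/p["fy"],-1.])
    return T[:3,3],T[:3,:3]@d
def onz(n,px,z,pose=None):
    o,d=ray(n,px,pose); return o+d*(z-o[2])/d[2]
def wpose(s=None):
    s=s or env.read_state()
    T=np.eye(4);T[:3,:3]=R.from_quat(s["orientation"]).as_matrix();T[:3,3]=s["tool_pos"]
    return T@viewer.camera_params("wrist")["tool_from_camera"]
def proj(n,X,pose=None):
    p=viewer.camera_params(n);T=pose if pose is not None else p["pose"]
    c=T[:3,:3].T@(np.array(X)-T[:3,3]); return np.array([p["cx"]+p["fx"]*c[0]/-c[2],p["cy"]-p["fy"]*c[1]/-c[2]])
def down(yaw):
    # tool z down, tool y axis along world direction yaw(rad)
    y=np.array([np.cos(yaw),np.sin(yaw),0]);z=np.array([0,0,-1.]);x=np.cross(y,z)
    return R.from_matrix(np.c_[x,y,z]).as_quat()
def wshot(name):
    s=env.read_state();T=wpose(s);im=viewer.camera("wrist")
    cv2.imwrite(f"pics/{name}.png",im);np.save(f"pics/{name}.npy",T);return im,T
E
python3 - <<'E'
from h import *
im=cv2.imread("pics/top0.png")
c=im[160:260,150:250];cv2.imwrite("pics/c1.png",cv2.resize(c,None,fx=6,fy=6,interpolation=cv2.INTER_CUBIC))
c=im[110:270,230:430];cv2.imwrite("pics/c2.png",cv2.resize(c,None,fx=4,fy=3.75,interpolation=cv2.INTER_CUBIC))
for n,p,z in [("block",(196,235),30),("tray",(191,205),0),("weight",(307,179),46),("board",(384,188),18),("slab",(305,181),8),("mill",(262,143),100),("timer",(343,140),44),("bowl",(342,250),20)]: print(n,onz("top",p,z))
s=env.read_state()
print(R.from_quat(s["orientation"]).as_matrix())
E
```

```text
block [437.043  272.3435  30.    ]
tray [536.4211 296.9994  -0.    ]
weight [614.1583 -70.3994  46.    ]
board [ 593.6913 -315.8739   18.    ]
slab [616.313  -65.9397   8.    ]
mill [712.7215  69.5409 100.    ]
timer [ 742.1133 -184.3281   44.    ]
bowl [ 395.6374 -180.5342   20.    ]
[[-0.9152  0.403  -0.0005]
 [ 0.403   0.9152 -0.001 ]
 [ 0.     -0.0011 -1.    ]]
```

View pics/c1.png

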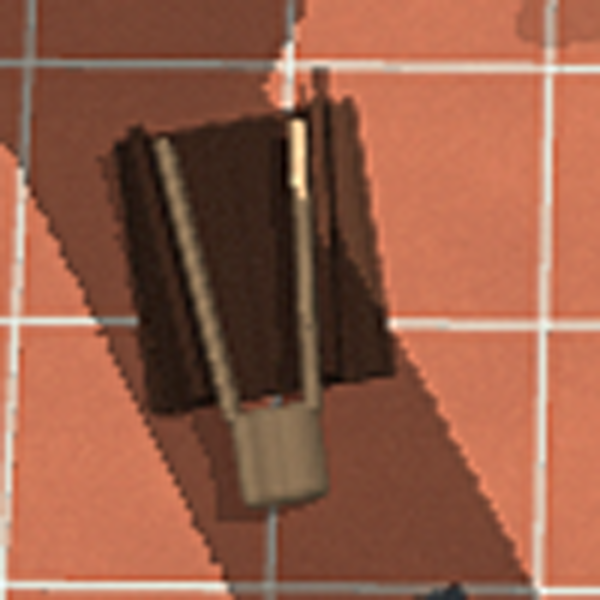

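View pics/c2.png

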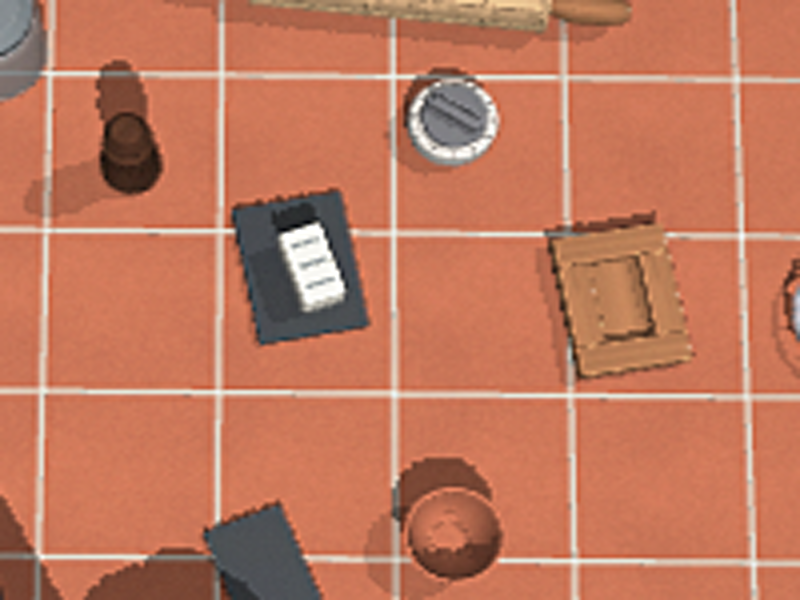

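View pics/w1.png

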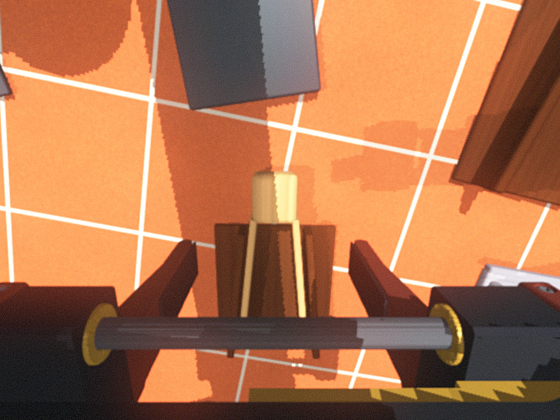

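Run:
```python
from h import *
im=cv2.imread("pics/w1.png")
cv2.imwrite("pics/c3.png",cv2.resize(im[150:290,200:350],None,fx=4,fy=4,interpolation=cv2.INTER_CUBIC))
```

```text
(no output)
```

View pics/c3.png

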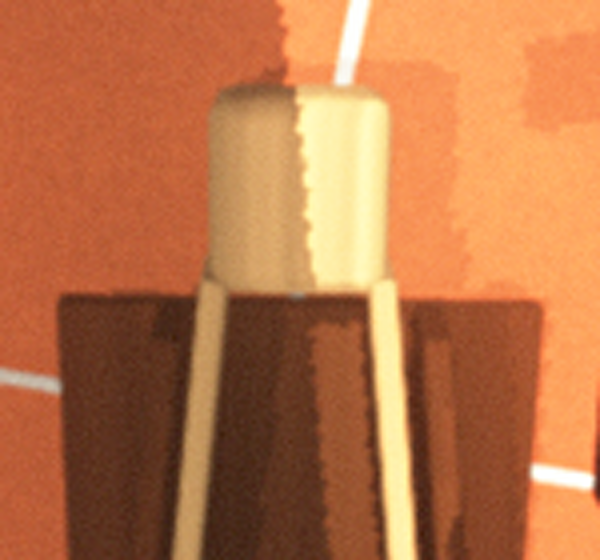

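Run:
```python
from h import *
T=np.load("pics/w1.npy")
q=lambda x,y:(200+x/4-.4,150+y/4-.4)
P={k:onz("wrist",q(*v),30,T) for k,v in dict(tl=(210,100),tr=(387,100),br=(386,292),bl=(207,292),c=(298,191),al=(172,550),ar=(415,550)).items()}
for k in P: print(k,P[k])
print("w",np.linalg.norm(P["tl"]-P["tr"]),"l",np.linalg.norm(P["tl"]-P["bl"]))
m=(P["al"]+P["ar"])/2;b=P["c"];bf=(P["bl"]+P["br"])/2;d=m-bf
print(np.degrees(np.arctan2(d[1],d[0])),d)
f=(P["bl"]+P["br"])/2
d/=np.linalg.norm(d);print("centre from front",f-25*d)
```

```text
tl [417.6339 247.9814  30.    ]
tr [409.6115 288.3578  30.    ]
br [455.9691 298.3989  30.    ]
bl [464.4758 255.5976  30.    ]
c [435.1418 272.3554  30.    ]
al [536.6014 259.1503  30.    ]
ar [524.2479 321.28    30.    ]
w 41.16566968174085 l 47.45698668127652
10.662231024007937 [70.2022 13.2169  0.    ]
centre from front [435.6541 272.3728  30.    ]
```

Run:
```python
from h import *
a=np.radians(10.9);u=np.array([np.cos(a),np.sin(a)])
c=np.array([436.5,272.1])+8*u
q=down(a+np.pi/2)
set_gripper(66)
env.reach([*c,130],q)
print(env.move_l([*c,89],rate=80,f_stop=15))
set_gripper(20)
s=env.read_state();print(s["time_s"],s["width"],s["tool_pos"])
if 40<s["width"]<50:
    env.move_l([*c,190],rate=120)
    s=env.read_state();print(s["time_s"],s["width"],s["force"],s["wrist_torque"])
    env.reach([428,75,190],down(np.pi/2))
    s=env.read_state();print(s["time_s"],s["width"],s["tool_pos"])
cv2.imwrite("pics/s1.png",viewer.camera("scene"))
wshot("w2")
```

```text
False
3.725 43.767151035581186 [444.508  273.7137  89.277 ]
4.7167 43.93199282368578 [-0.1345  0.5063 -0.7017] [ 0.0059 -0.0088  0.0004]
5.5333 43.56783218832 [428.5774  75.4368 189.9354]
```

View pics/s1.png

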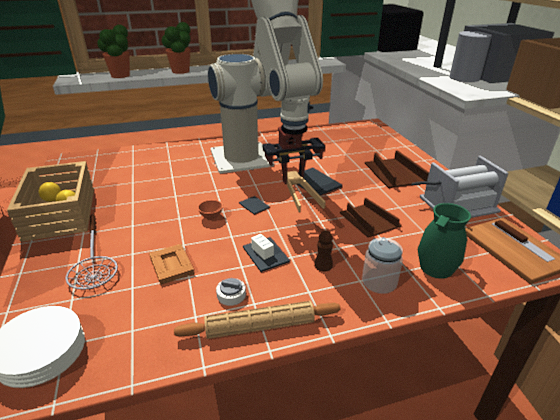

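View pics/w2.png

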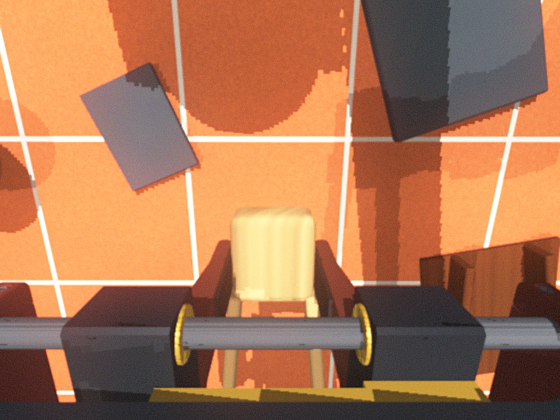

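Run:
```python
from h import *
print(env.move_l([428,75,82.8],rate=90,f_stop=10))
s=env.read_state();print(s["time_s"],s["tool_pos"],s["force"])
set_gripper(66)
env.hold(0.1)
env.move_l([428,75,130],rate=150)
env.reach([500,75,150],down(np.pi/2))
s=env.read_state();print(s["time_s"],s["width"],s["tool_pos"])
wshot("w3")
```

```text
True
6.7833 [427.56    74.982   83.0345] [-0.6171 -0.0741  4.0726]
8.3083 66.31168842839918 [500.3764  74.8906 149.0516]
```

View pics/w3.png

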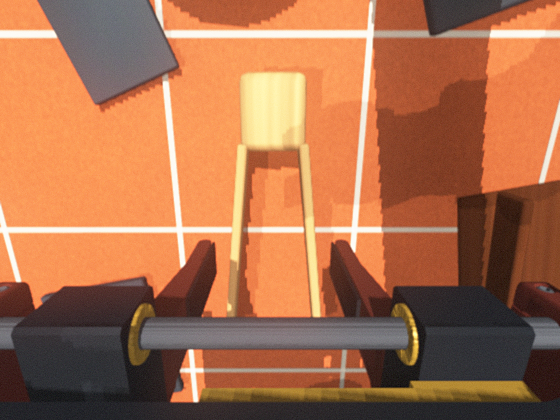

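Run:
```python
from h import *
T=np.load("pics/w3.npy")
for p in [(242,148),(305,148),(228,310),(322,310)]: print(onz("wrist",p,24,T))
a=np.radians(12);u=np.array([np.cos(a),np.sin(a)])
env.move_l([520,60,190],rate=250)
for n,c in [("wa",(614,-70)),("wb",(593.7,-315.9))]:
    p=np.array(c)+60*u
    env.reach([*p,190],down(a+np.pi/2)); env.hold(0.15)
    s=env.read_state();print(s["time_s"],s["tool_pos"],s["qpos"])
    im,_=wshot(n)
```

```text
[442.6493  53.901   24.    ]
[442.652   95.8785  24.    ]
[568.2214  39.2699  24.    ]
[568.2014 113.0185  24.    ]
9.6417 [671.3057 -56.089  189.6161] [-0.1011  0.6248  1.5805  0.0002  0.938  -1.8825]
10.8167 [ 652.9597 -301.4824  190.0611] [-0.4492  0.6825  1.4657  0.0002  0.9935 -2.2317]
```

View pics/wa.png

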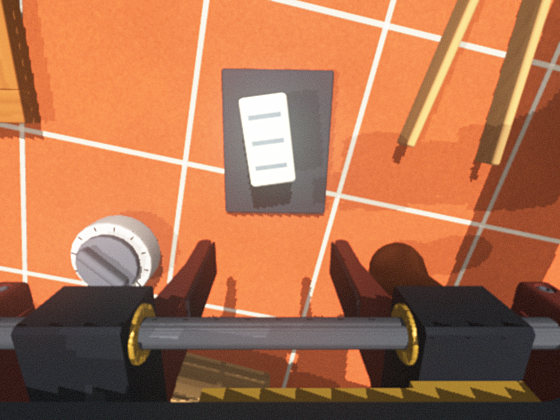

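View pics/wb.png

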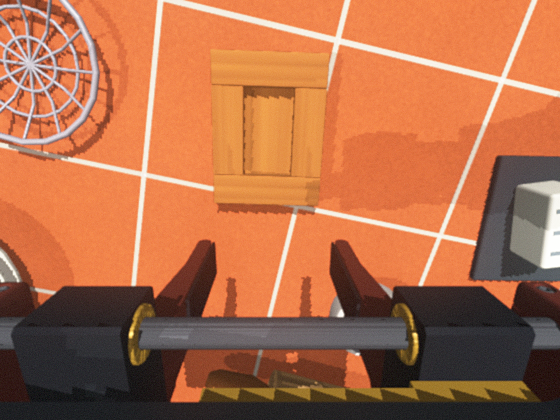

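Run:
```python
from h import *
a=cv2.imread("pics/wa.png");b=cv2.imread("pics/wb.png")
A=cv2.resize(a[80:200,210:310],None,fx=4,fy=4,interpolation=cv2.INTER_CUBIC)
B=cv2.resize(b[40:220,200:340],None,fx=3,fy=3,interpolation=cv2.INTER_CUBIC)
cv2.imwrite("pics/cA.png",A);cv2.imwrite("pics/cB.png",B)
T=np.load("pics/wa.npy")
hsv=cv2.cvtColor(a,cv2.COLOR_BGR2HSV)
m=((hsv[...,2]>170)&(hsv[...,1]<70)).astype(np.uint8);m[:, :230]=0;m[:,305:]=0;m[200:]=0;m[:80]=0
m=cv2.morphologyEx(m,cv2.MORPH_CLOSE,np.ones((9,9)))
cs,_=cv2.findContours(m,cv2.RETR_EXTERNAL,cv2.CHAIN_APPROX_NONE);c=max(cs,key=cv2.contourArea)[:,0].astype(float)
print(cv2.minAreaRect(c.astype(np.float32)))
W=np.array([onz("wrist",p,46,T)[:2] for p in c],np.float32)
print("weight",cv2.minAreaRect(W));
```

```text
((267.719970703125, 139.0399932861328), (90.22682189941406, 48.648948669433594), 81.8698959350586)
weight ((612.5623168945312, -72.92938995361328), (63.87230682373047, 34.083457946777344), 19.453739166259766)
```

View pics/cA.png

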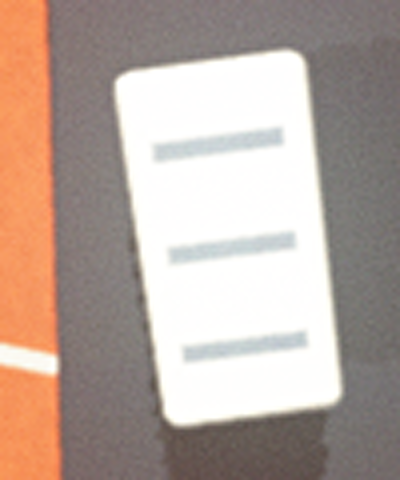

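View pics/cB.png

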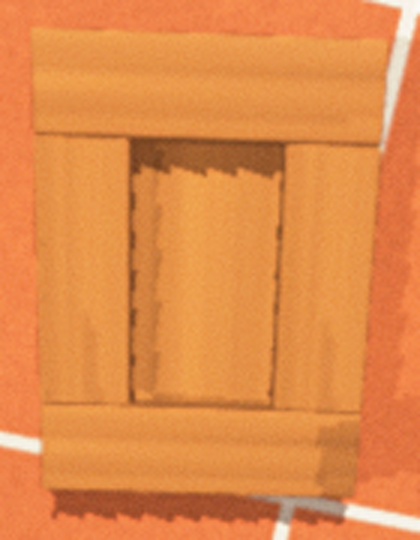

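```bash
python3 - <<'E'
from h import *
T=np.load("pics/wb.npy")
q=lambda x,y:(200+(x+.5)/3-.5,40+(y+.5)/3-.5)
for n,L in [("pocket",[(129,138),(285,144),(274,410),(130,403)]),("board",[(33,28),(388,40),(356,497),(43,490)])]:
    P=np.array([onz("wrist",q(*v),18,T)[:2] for v in L])
    # centre: cross of diagonals ~ mean
    e=P-np.roll(P,-1,0);print(n,P.mean(0),np.linalg.norm(e,axis=1))
    for i,j in [(0,3),(1,2)]:
        d=P[j]-P[i];print(np.degrees(np.arctan2(d[1],d[0])))
    for i,j in [(0,1),(3,2)]:
        d=P[j]-P[i];print(np.degrees(np.arctan2(d[1],d[0]))-90)
E
python3 - <<'E'
import sys;sys.path.insert(0,'.')
from h import *
# top-view cross-check
im=cv2.imread("pics/top0.png");q=lambda x,y:(230+x/4-.4,110+y/3.75-.4)
P=np.array([onz("top",q(*v),18)[:2] for v in [(548,232),(664,222),(692,353),(580,378)]]);print("top board",P.mean(0),P)
P=np.array([onz("top",q(*v),46)[:2] for v in [(280,233),(318,220),(343,297),(305,309)]]);print("top weight",P.mean(0))
E
```

```text
pocket [ 590.4773 -319.469 ] [40.2024 69.6058 40.27   69.0738]
10.749126373386721
10.796850797662128
10.080621707885697
9.324640712755752
board [ 590.6392 -319.3339] [ 88.6846 119.3462  89.9561 120.0202]
10.158435653855696
10.766404729519932
10.382569673575034
10.812984455117359
top board [ 592.1428 -318.4924] [[ 646.9725 -261.7008]
 [ 656.5701 -354.3453]
 [ 543.5816 -373.3218]
 [ 521.4471 -284.6016]]
top weight [610.4503 -71.8609]
```

Run:
```python
from h import *
q0=down(np.pi/2)
a=np.radians(19.7);u=np.array([np.cos(a),np.sin(a)]);w=np.array([612.6,-72.9])-55*u;qa=down(a+np.pi/2)
b=np.radians(10.5);v=np.array([np.cos(b),np.sin(b)]);p=np.array([590.6,-319.4])-55*v;qb=down(b+np.pi/2)
for P,q in [([508.5,75,83],q0),([*w,107],qa),([*p,107],qb),([*p,180],qb)]: print(env.ik(P,q))
env.reach([508.5,75,190],q0)
set_gripper(86)
env.move_l([508.5,75,130],rate=150)
print(env.move_l([508.5,75,83],rate=80,f_stop=12))
set_gripper(57)
s=env.read_state();print(s["time_s"],s["width"],s["tool_pos"],s["force"])
env.move_l([508.5,75,180],rate=100)
s=env.read_state();print(s["time_s"],s["width"],s["force"])
wshot("w4");cv2.imwrite("pics/s4.png",viewer.camera("scene"))
```

```text
[ 0.1233  0.6275  1.9732 -0.      0.5409 -1.4475]
[-0.1826  0.6306  1.851  -0.      0.6601 -2.0972]
[-0.5696  0.6909  1.7085 -0.      0.7423 -2.3236]
[-0.5696  0.5829  1.6917 -0.      0.867  -2.3236]
False
14.825 57.34731174907535 [508.8648  75.0562  83.3406] [0.2736 0.496  4.2487]
15.9417 57.05585700118893 [-0.1488  0.3856 -1.0618]
```

View pics/w4.png

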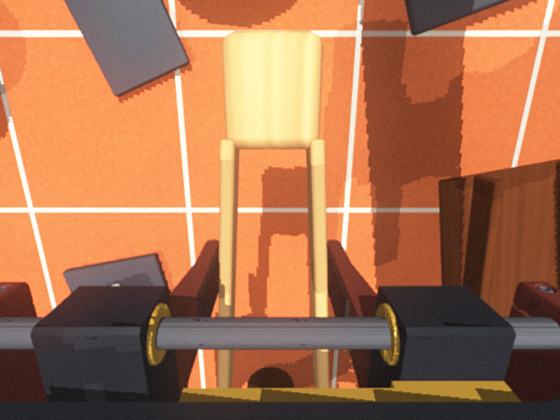

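View pics/s4.png

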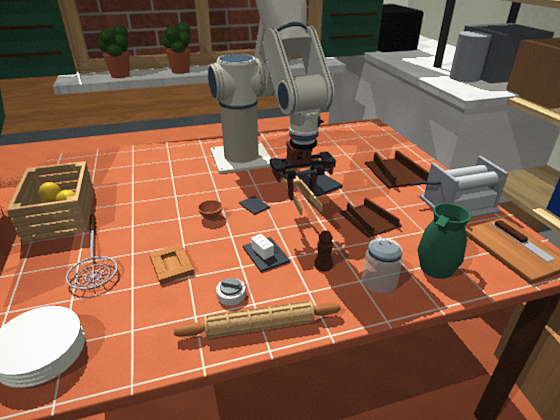

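Run:
```python
from h import *
T=np.load("pics/w4.npy");s=env.read_state();print(s["tool_pos"])
for z in (116,121,126):
    P=[onz("wrist",p,z,T) for p in [(224,143),(323,143),(224,42),(321,42)]]
    print(z,np.array(P)[:,:2].tolist(),np.linalg.norm(P[0]-P[1]),np.linalg.norm(P[2]-P[3]),np.linalg.norm(P[0]-P[2]))
```

```text
[508.0826  74.9436 179.2785]
116 [[441.51039715130054, 51.69046155631051], [441.4988688992705, 97.88874189499664], [399.123085454952, 53.62480671226735], [399.11987812535773, 95.02079551472494]] 46.19828177705777 41.39598892670831 42.43142566572304
121 [[441.05747594573194, 52.47055296506582], [441.04634196905965, 97.08881549533723], [400.1198439093203, 54.33874198335636], [400.1167462729406, 94.31895515465807]] 44.6182639194496 39.98021329130297 40.980237273064894
126 [[440.6045547401634, 53.25064437382113], [440.5938150388488, 96.2888890956778], [401.1166023636886, 55.05267725444537], [401.1136144205235, 93.6171147945912]] 43.03824606184141 38.56443765589761 39.5290488804068
```

Run:
```python
from h import *
im=cv2.imread("pics/s4.png");cv2.imwrite("pics/c5.png",cv2.resize(im[140:250,250:360],None,fx=5,fy=5,interpolation=cv2.INTER_CUBIC))
im=cv2.imread("pics/w4.png");cv2.imwrite("pics/c6.png",cv2.resize(im[20:170,200:350],None,fx=4,fy=4,interpolation=cv2.INTER_CUBIC))
# predicted level tongs end points in scene (z97..121)
for X in [(418.5,75,121),(443.5,97,121),(443.5,97,97),(592,38,121),(592,112,121),(592,112,97),(592,38,97)]: print(X,(proj("scene",X)-[250,140])*5)
```

```text
(418.5, 75, 121) [208.2352 183.7733]
(443.5, 97, 121) [254.962  197.6887]
(443.5, 97, 97) [253.7226 231.5492]
(592, 38, 121) [243.0324 338.9613]
(592, 112, 121) [368.4785 318.3926]
(592, 112, 97) [365.8111 354.2669]
(592, 38, 97) [241.7857 375.1775]
```

View pics/c5.png

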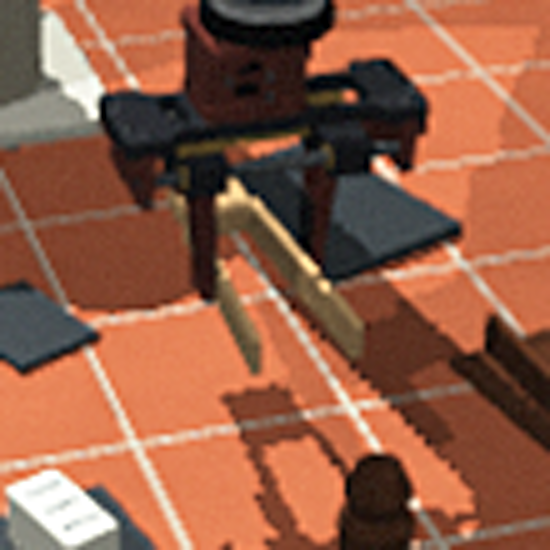

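View pics/c6.png

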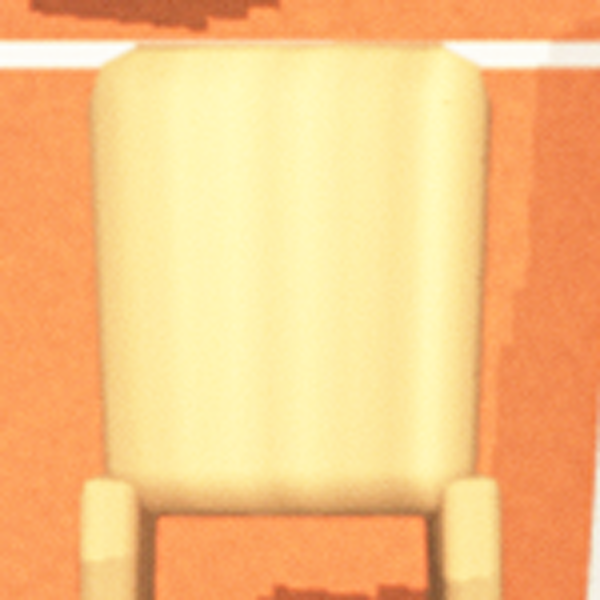

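Run:
```python
from h import *
def go(f,q,z,P):
    T=np.load(f"pics/{f}.npy");P=[onz("wrist",q(*p),z,T) for p in P]
    print(f,np.linalg.norm(P[0]-P[1]),np.linalg.norm(P[2]-P[3]),[x[:2].round(1).tolist() for x in P])
go("w4",lambda x,y:(200+x/4-.4,20+y/4-.4),121,[(92,90),(488,90),(105,460),(475,460)])
go("w1",lambda x,y:(200+x/4-.4,150+y/4-.4),30,[(210,105),(387,105),(208,275),(387,275)])
```

```text
w4 40.808057803418386 41.36743247768854 [[400.2, 53.8], [400.2, 94.6], [437.4, 53.5], [437.4, 94.8]]
w1 41.21504683988689 43.45287782681236 [[418.8, 248.2], [410.8, 288.6], [460.1, 255.1], [451.6, 297.7]]
```

Run:
```python
from h import *
a=np.radians(19.7);u=np.array([np.cos(a),np.sin(a)]);w=np.array([612.6,-72.9])-55*u;qa=down(a+np.pi/2)
env.reach([*w,180],qa)
env.move_l([*w,140],rate=120); env.hold(.1)
s=env.read_state();print(s["time_s"],s["width"],s["tool_pos"],w)
wshot("w5");cv2.imwrite("pics/s5.png",viewer.camera("scene"));cv2.imwrite("pics/t5.png",viewer.camera("top"))
im=cv2.imread("pics/s5.png");a=cv2.resize(im[150:280,200:320],None,fx=4,fy=4,interpolation=cv2.INTER_CUBIC)
im=cv2.imread("pics/t5.png");b=cv2.resize(im[130:260,250:330],None,fx=4,fy=4,interpolation=cv2.INTER_CUBIC)
cv2.imwrite("pics/c7.png",np.hstack([a,b])[:,:800])
```

```text
17.3583 57.2949219514713 [561.249  -91.008  140.6163] [560.8191 -91.4402]
```

View pics/c7.png

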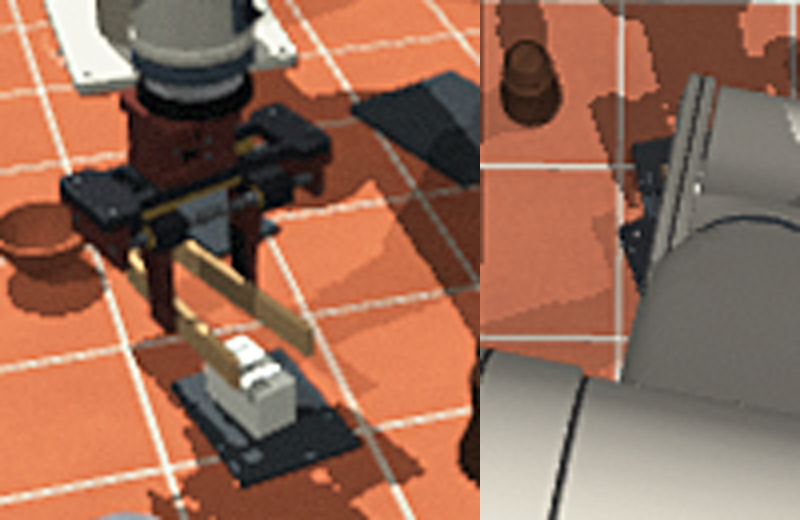

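Run:
```python
from h import *
a=np.radians(19.7);u=np.array([np.cos(a),np.sin(a)]);w=np.array([612.6,-72.9])-55*u
r=env.move_l([*w,108],rate=60,f_stop=8)
s=env.read_state();print(r,s["time_s"],s["tool_pos"],s["force"])
if not r:
    set_gripper(38); env.hold(.2)
    s=env.read_state();print(s["time_s"],s["width"],s["tool_pos"],s["force"])
    env.move_l([*w,150],rate=60); env.hold(.1)
    s=env.read_state();print(s["time_s"],s["width"],s["tool_pos"],s["force"])
cv2.imwrite("pics/s6.png",viewer.camera("scene"))
im=cv2.imread("pics/s6.png");cv2.imwrite("pics/c8.png",cv2.resize(im[150:280,200:320],None,fx=4.5,fy=4.5,interpolation=cv2.INTER_CUBIC))
```

```text
False 18.1917 [560.7994 -91.442  107.7416] [-0.2078  0.293   0.0598]
18.7083 47.73986026227534 [561.0356 -91.4945 108.2913] [ 0.4019 -0.0153  1.9619]
19.6583 48.077486884046564 [560.5401 -91.4131 149.5922] [-0.5643  0.6197 -1.4527]
```

View pics/c8.png

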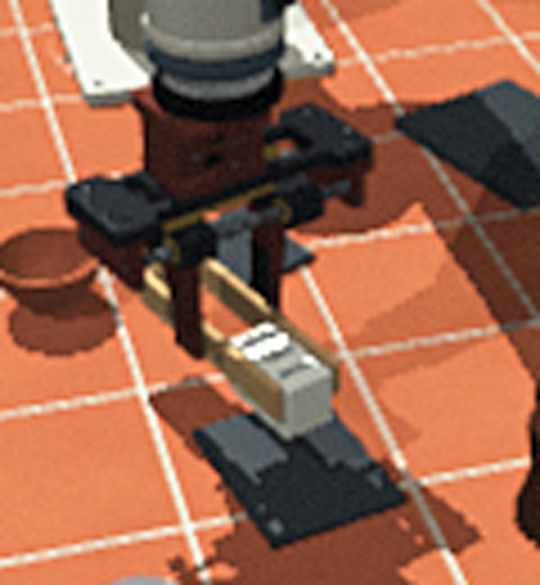

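Run:
```python
from h import *
b=np.radians(10.5);v=np.array([np.cos(b),np.sin(b)]);p=np.array([590.6,-319.4])-55*v;qb=down(b+np.pi/2)
env.move_l([550,-150,170],rate=150)
env.move_l([*p,160],rot=qb,rate=150)
env.move_l([*p,130],rate=80); env.hold(.2)
s=env.read_state();print(s["time_s"],s["width"],s["tool_pos"],p,R.from_quat(s["orientation"]).as_matrix()[:,1])
cv2.imwrite("pics/s7.png",viewer.camera("scene"))
im=cv2.imread("pics/s7.png");cv2.imwrite("pics/c9.png",cv2.resize(im[180:300,110:230],None,fx=5,fy=5,interpolation=cv2.INTER_CUBIC))
# predicted weight top corners (z=46+22)
c=np.array([590.6,-319.4]);n=np.array([-v[1],v[0]])
for i,j in [(1,1),(1,-1),(-1,-1),(-1,1)]: print((proj("scene",[*(c+i*32*v+j*17*n),68])-[110,180])*5,(proj("scene",[*(c+i*32*v+j*17*n),30])-[110,180])*5)
```

```text
22.35 47.77273767290379 [ 536.7636 -329.6322  130.4025] [ 536.521 -329.423] [-0.1822  0.9833 -0.0006]
[338.4874 354.7555] [348.2702 411.5126]
[272.1305 374.2085] [283.3577 431.2951]
[242.0724 304.9728] [253.385  360.9024]
[305.8974 287.2115] [315.8743 342.8077]
```

View pics/c9.png

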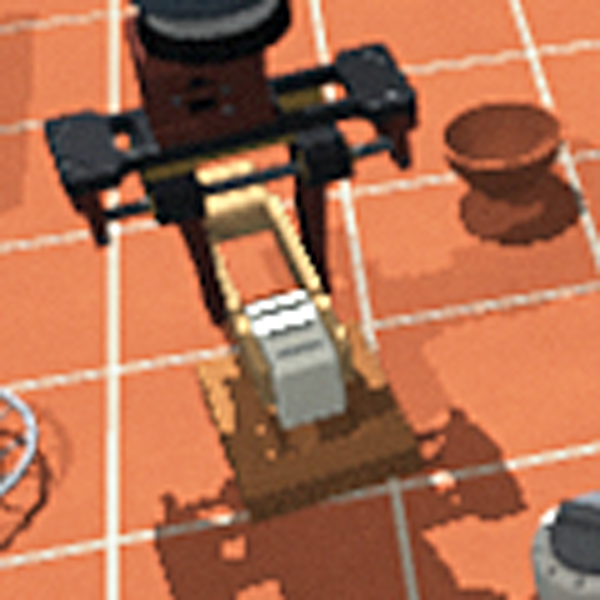

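Run:
```python
from h import *
b=np.radians(10.5);v=np.array([np.cos(b),np.sin(b)]);p=np.array([590.6,-319.4])-55*v
r=env.move_l([*p,107],rate=30,f_stop=6)
env.hold(.2)
s=env.read_state();print(r,s["time_s"],s["width"],s["tool_pos"],s["force"],s["wrist_torque"])
cv2.imwrite("pics/s8.png",viewer.camera("scene"))
im=cv2.imread("pics/s8.png");cv2.imwrite("pics/c10.png",cv2.resize(im[180:300,110:230],None,fx=5,fy=5,interpolation=cv2.INTER_CUBIC))
```

```text
True 23.3 47.63994247470593 [ 536.2354 -329.2324  107.7145] [0.7064 0.5486 5.7885] [ 0.0351 -0.3182  0.0789]
```

View pics/c10.png

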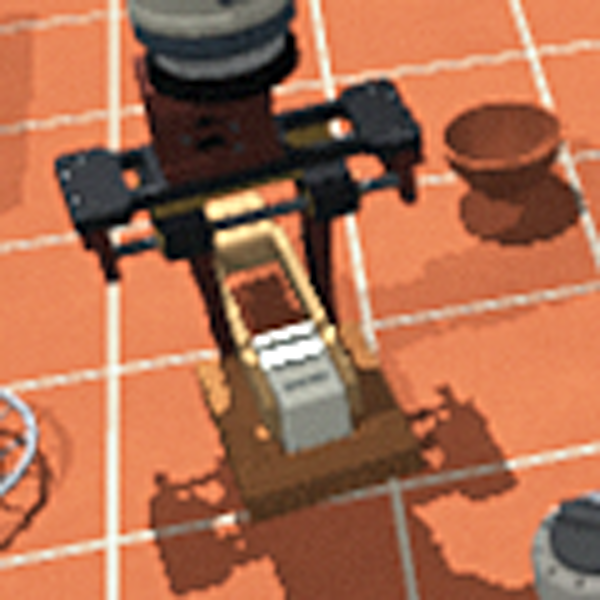

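Run:
```python
from h import *
s=env.read_state();x,y,_=s["tool_pos"]
set_gripper(57.5); env.hold(.2)
env.move_l([x,y,150],rate=50)
s=env.read_state();print(s["time_s"],s["width"],s["force"])
env.move_l([x,y,190],rate=150)
cv2.imwrite("pics/s9.png",viewer.camera("scene"))
im=cv2.imread("pics/s9.png");cv2.imwrite("pics/c11.png",cv2.resize(im[140:300,110:270],None,fx=3.7,fy=3.7,interpolation=cv2.INTER_CUBIC))
```

```text
24.9583 57.62522815366289 [-0.457  -0.0421 -0.9069]
```

View pics/c11.png

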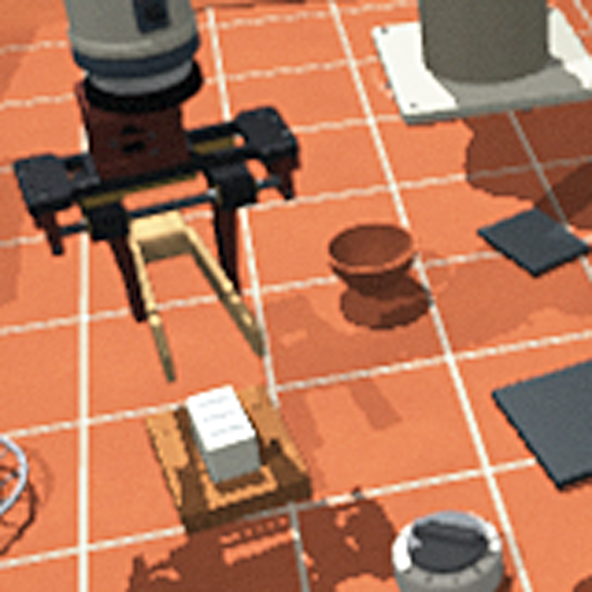

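Weight seated in the pocket, tongs still held. Now lay the tongs back on the free strip, then inspect the weight.

Run:
```python
from h import *
env.reach([508.5,75,190],down(np.pi/2))
env.move_l([508.5,75,110],rate=150)
r=env.move_l([508.5,75,82.5],rate=60,f_stop=8)
s=env.read_state();print(r,s["time_s"],s["tool_pos"],s["force"])
set_gripper(86); env.hold(.1)
env.move_l([508.5,75,190],rate=150)
a=np.radians(10.5)
env.reach([590.6+60*np.cos(a),-319.4+60*np.sin(a),190],down(a+np.pi/2));env.hold(.15)
s=env.read_state();print(s["time_s"],s["tool_pos"])
wshot("w9");cv2.imwrite("pics/s10.png",viewer.camera("scene"));cv2.imwrite("pics/t10.png",viewer.camera("top"))
im=cv2.imread("pics/w9.png");T=np.load("pics/w9.npy")
hsv=cv2.cvtColor(im,cv2.COLOR_BGR2HSV)
m=((hsv[...,2]>150)&(hsv[...,1]<80)).astype(np.uint8);m[:, :235]=0;m[:,305:]=0;m[200:]=0;m[:70]=0
m=cv2.morphologyEx(m,cv2.MORPH_CLOSE,np.ones((9,9)));m=cv2.morphologyEx(m,cv2.MORPH_OPEN,np.ones((15,15)))
c=max(cv2.findContours(m,0,cv2.CHAIN_APPROX_NONE)[0],key=cv2.contourArea)[:,0]
print(cv2.minAreaRect(np.array([onz("wrist",p,46,T)[:2] for p in c],np.float32)))
```

```text
True 28.0917 [508.2197  75.0082  82.0451] [ 1.6091 -0.0862 -0.1879]
31.35 [ 649.8477 -307.069   190.1501]
((589.9700927734375, -319.58551025390625), (62.95055389404297, 34.19398498535156), 10.609527587890625)
```

View pics/w9.png

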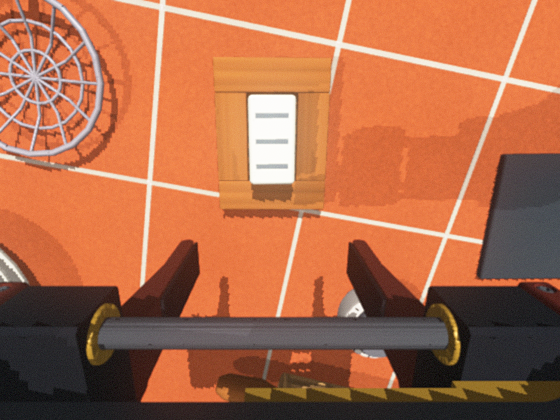

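View pics/s10.png

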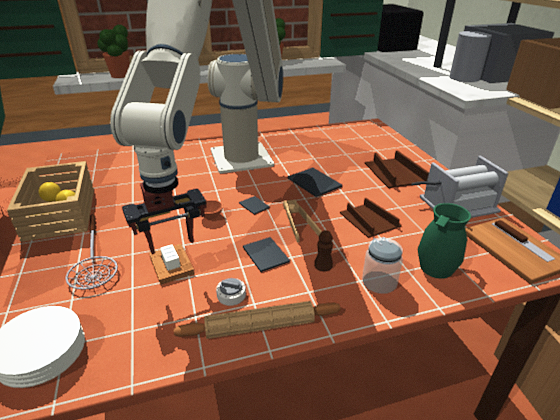

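Run:
```python
from h import *
im=cv2.imread("pics/s10.png");a=cv2.resize(im[185:265,265:345],None,fx=5,fy=5,interpolation=cv2.INTER_CUBIC)
im=cv2.imread("pics/t10.png");b=cv2.resize(im[150:250,220:300],None,fx=5,fy=4,interpolation=cv2.INTER_CUBIC)
cv2.imwrite("pics/c12.png",np.hstack([a,b]))
for X in [(393.5,75,24),(592,38,0),(592,38,24),(592,112,0),(592,112,24)]: print(X,(proj("scene",X)-[265,185])*5,(proj("top",X)-[220,150])*[5,4])
```

```text
(393.5, 75, 24) [118.4827  70.9824] [197.8437 399.2382]
(592, 38, 0) [162.0299 288.3271] [262.2091 154.6669]
(592, 38, 24) [163.1662 255.3175] [261.5475 148.417 ]
(592, 112, 0) [280.6267 266.2369] [146.7928 153.8203]
(592, 112, 24) [283.0615 233.4913] [144.396  147.5581]
```

View pics/c12.png

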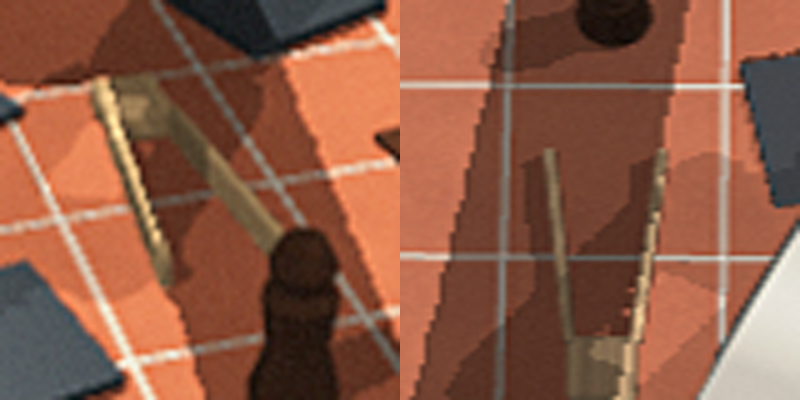

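Run:
```python
from h import *
env.hold(.3)
print(env.read_state()["time_s"]); print(workorder.sign_off())
```

```text
31.8
the job is handed in; nothing more can be done
None
```

The pickle weight is seated in the board's pocket, the tongs are lying flat on the bench, and I handed the job in at 31.8 s. No verdict was reported.

- **What I did:** I lifted the tongs from their tray by the block, laid them on the free strip and took them again across both arms at 57 mm. I squeezed them onto the weight (fingers closed to 47.7 mm), lifted it about 40 mm off the slab and lowered it into the pocket, still gripped. I then released it and laid the tongs back on the strip.
- **Weight:** The last wrist picture put its centre at (590.0, -319.6) mm, about 0.7 mm from the measured pocket centre. Its yaw was 10.6° against the pocket's 10.5°, and the lowering stopped at the height expected for seated. I did not measure its tilt directly; it only looks level.
- **Tongs:** In both the scene and top pictures the arm ends lie within about 1 px of where flat tongs should be. The mill hides one arm end in the scene view. They are well away from the board and the weight.
- **Bystanders:** None looks moved in the last pictures; I did not measure their positions again.
- **Disagreements:** The top camera placed the weight and board about 2 mm away from the wrist camera's values. I used the wrist values. When the tongs were first lifted across the arms, their pitch read between 0 and about 0.05 rad, which I treated as noise.

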